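# Take the coffee pot from the dripper stand and lid it

## Robot

A 6-joint arm with a two-finger parallel gripper is mounted at the origin on a cart in front of the work surface, level with it; the furniture and walls round the work are solid. World frame = base frame: x ahead of the robot, y to its left, z up, the work surface at z = 0. Lengths are in mm, angles in rad, forces in N, time in s.
With the tool pointing down it reaches from about 275 to 1000 mm from the base axis. Payload 8.4 kg.
Tool frame: the origin (TCP) lies between the finger pads; the fingertips stand r.tips_ahead ahead of it and the grasp point (between the pads) lies 6 mm ahead of it (r.tips_ahead is the distance from the TCP to the fingertips, in mm); z points along the fingers, y is the line along which they close (so a half turn about z gives the same grasp; the last joint's range is limited). The gripper opens to 85 mm and grips with 20 to 120 N. Pads are 22 mm wide; open, the fingers measure 114 mm over their backs; the gripper's body (76 mm by 85 mm) begins 54 mm behind the grasp point. The pads swing forward as they close: fully open they stand 13 mm farther back than shut.
Start: joints at [-1.205, 0.353, 1.633, -0, 1.155, -0.002], TCP at [224.726, -583.204, 256.281] pointing down, gripper open.
Joint ranges: [-2.63, 2.63], [-0.92, 2.1], [0.06, 2.66], [-1.3, 4.44], [0, 2.69], [-3.02, 3.02]. Speed limits (rad/s): [2.22, 2.22, 2.79, 3.14, 3.14, 3.14].

## Interface

Orientations are given as [roll, pitch, yaw] about the fixed x, y, z axes, in that order (R = Rz(yaw) Ry(pitch) Rx(roll)).
In Python, from rig import r gives the robot as it stands.
- The arm moves only by the tool carry_out, never from a script. Its arguments are lists of equal length, an entry for each row: "delta_pos": the shift along the tool's x, y, z in m, a list of three; "rot": the turn, a rotation vector about the tool's x, y, z in degrees, a list of three. A call has 1 to 8 rows; each row is the pose to reach, as a shift and turn from the pose commanded when the call began, along the tool's axes at that moment; what a row does not reach only later rows make up. A row lasts 1/8 s, in which the tool goes at most 62.5 mm and 10.7 degrees, less where a joint would pass 70% of its speed; a pose out of reach is approached as far as the arm can. A call with a gripper value outside its range is refused whole. "claw" is the finger opening in m, from 0 to 0.0854, set as the call begins (left out, the last holds). The fingers move at their own pace and stop on an object; "grip_force" is the grip in N (left out, the last holds). Time passes only in rows, so rows that repeat a pose let the fingers close. It gives the time, the measured TCP pose, the force, the opening and the grip force at its end, in the units of the state.
- r.sense(): the state, without advancing time (a new reading comes with each control period).
- r.grab_frame(name): name is "scene" or "side" or "wrist"; returns the picture (420x560x3 uint8, blue, green, red); there is no depth.
- r.camera_info(name): a dict with "fx", "fy", "cx", "cy" (pixels), "pose" (4x4, takes a point from camera to world coordinates); the wrist camera has in their place "hand_eye" (4x4, takes a point from camera to tool coordinates, whose origin is the TCP and whose axes are the flange's). Camera axes: x right, y down, z forward; pixel columns grow to the right and rows downward; lengths in mm; the calibration is good to about 2 mm. The wrist camera is an equidistant fisheye: a pixel r from the principal point sees the ray r / f radians off the axis. A picture is of the moment at which its call begins: read the wrist's pose just before it. camera_info takes no time and is no camera call.
- r.sign_off(): hands the job in; it is judged then, once.
Trained networks look in the newest picture that a camera, given by its name, has taken for a name from the list of things; names that differ only in an ending like _2 or _b are one class to them, and where a whole thing is asked for, a point or a joint stands for the part that bears it (a point fixed in the world has none). Each returns a list of dicts, best first, with "p" (0 to 1); they miss things now and then, are a little off and sometimes report something else, mostly with a low value. They report only what shows in the picture. A call takes as long as a camera call.
- r.recognise(thing, camera): "box" ([left, top, right, bottom] in pixels, round what is visible of it).
- r.cut_out(thing, camera): "mask" (420x560 bool, what is visible of it) and "box" ([left, top, right, bottom] in pixels, round what is visible of it).
The state is a dict: "clock": time; "qpos": joint angles; "qvel": joint speeds; "joint_efforts": joint torques, N m; "eef_pos": TCP position; "tcp_rot": TCP orientation; "contact_force": force on the tool from outside, world axes, zero at the start; "wrist_torque": the same for the moment, N m; "opening": opening from 0.0 (shut) to 1.0 (fully open); "grasp_force": force on a finger pad.
Only numpy, scipy, OpenCV 4.12 (cv2) and the standard library are available. Lean on these libraries where they do the work, as an engineer would, in place of code of your own. Each camera call takes 0.05 s, during which the arm holds its last target. There are 200 camera calls.

## Task

The coffee has run through. Lift the pot out from under the dripper, keeping it upright because it is full, and set it down gently with its whole foot on the round cork mat. Then put its lid on, fully home over the neck, and let go; leave the dripper in its board and do not knock the mugs, the sugar bowl or the jar.

Things in the scene. Friction and masses are not known exactly. Their poses are not given: they have to be found in the camera images.
- pot_center (a point): steel coffee pot, 0.25 to 0.42 kg, standing in the dish of a dripper stand: body 100 mm wide, foot 91 mm, 103 mm tall to its open mouth. Point on its axis, half-way up (51.5 mm above the foot's underside); z up, -x to the handle, +x to the spout (tip 78 mm from the axis). A round neck 64 mm wide stands 90 to 103 mm above the foot, its top 4 mm tapering to 60 mm
- pot_handle (a point): middle of the upright grip bar of the pot's black D handle, 85 mm from the axis and 50 mm above the foot; axes as pot_center. Bar 14 mm wide (along y, flat sides to pinch), 10 mm thick, 20 to 80 mm above the foot, 30 mm clear of the pot's wall. The stand's board overhangs it closely: come in with the gripper leaning back from the stand, 25 to 45 degrees from vertical
- stand_dish (a point): centre of the floor of the fixed stand's steel dish, 22 mm above the worktop; -x points out of its open front, roughly towards the robot. Dish rim 114 mm wide inside, 5 mm above its floor. Wooden foot 128 mm wide, out to 66 mm in front. Two posts 70 mm behind, 49 mm to each side. Dripper board 128 mm wide, 72 mm to the front, 86 mm to the back, underside 138 mm above the dish floor
- dripper: white ceramic cone dripper, 119 mm wide at its rim, small side handle, sitting loose in the hole of the stand's board above the pot; origin on its axis at the board's top face, z up. Its collar ends 17 mm below the origin, 30 mm above the mouth of the pot in the dish: the room to lift the pot before drawing it out
- lid_knob (a point): lid, right way up at the worktop's front edge: steel cap 15 mm high, flange 86 mm, 70 g, dark knob 24 mm wide, 38 mm tall. Point on its axis, 38 mm above its underside; z up. Recess 69 mm wide, 11 mm deep, slips over the pot's neck; seated, this point is 78.5 mm above pot_center. Cabinets start 35 mm behind it at height 460 mm: lift little, draw it to the robot, then raise
- mat_top (a point): round cork mat, fixed, 130 mm in diameter, 8 mm thick: centre of its top face
- mug_a: white mug, 76 mm wide, 88 mm tall; origin at the centre of its underside. Bystander
- mug_b: second white mug, same size; origin at the centre of its underside. Bystander
- sugar_bowl: small patterned white bowl, 85 mm wide, 40 mm tall; origin at the centre of its underside. Bystander
- red_lid_jar: glass jar with a red lid, 63 mm wide, 90 mm tall, left of the stand; origin at the centre of its underside. Bystander

How it is judged:
By the outcome, as a careful person would: the job done as asked, in the order asked, and still so for the second after the job is handed in, with the robot touching nothing.
It also fails if it takes over 61 s, if anything falls off the work surface, if the arm or the gripper's body presses on something with over 40 N, if the wrist force passes 120 N, or if a joint passes its speed limit or range.

## Working session

There is one attempt and no reset: what is moved stays moved. The work goes in short steps, Python scripts to look and compute and a tool call to move; the robot and the scene stay as the last step left them, time stands still between calls to the robot, and variables do not carry over. Pictures are saved under pics/ and viewed, at most 10 in all, crops included, and the job is handed in when it is done.

Besides the shell and the picture viewer there is one more tool, called after "Call:" by a JSON object that holds its "method" and its "body". carry_out: Moves the arm, as the interface text tells. Its arguments: {"type":"object","properties":{"delta_pos":{"type":"array","items":{"type":"array","items":{"type":"number"}}},"rot":{"type":"array","items":{"type":"array","items":{"type":"number"}}},"claw":{"type":"number"},"grip_force":{"type":"number"}},"required":["delta_pos","rot"]}

```bash
ls; mkdir -p pics; python3 - <<'E'
from rig import r
import cv2,numpy as np
np.set_printoptions(precision=3,suppress=True)
print(r.sense()); print(r.tips_ahead)
a=r.grab_frame("scene"); b=r.grab_frame("side")
cv2.imwrite("pics/scene.png",a);cv2.imwrite("pics/side.png",b)
for c in("scene","side","wrist"):print(c,r.camera_info(c))
for c in("scene","side"):
  for t in("pot_center","pot_handle","stand_dish","dripper","lid_knob","mat_top","mug_a","sugar_bowl","red_lid_jar"):
    try: print(c,t,[(np.round(d["box"]).tolist(),round(d["p"],2)) for d in r.recognise(t,c)][:3])
    except Exception as e: print(t,e)
print(r.sense()["clock"])
E
```

```text
pics
{'clock': 0.0, 'qpos': array([-1.205,  0.354,  1.634,  0.   ,  1.155, -0.002]), 'qvel': array([-0.001,  0.001, -0.001,  0.001, -0.   , -0.   ]), 'joint_efforts': array([  0.001, -60.525, -34.207,   0.   ,   0.01 ,   0.   ]), 'eef_pos': array([ 224.564, -582.783,  255.527]), 'tcp_rot': array([-3.14 , -0.   ,  0.368]), 'contact_force': array([0.365, 0.373, 0.413]), 'wrist_torque': array([-0.009, -0.019, -0.005]), 'grasp_force': 0.0, 'opening': 0.9944835490256602}
25.0
scene {'fx': 409.6682150800747, 'fy': 409.6682150800747, 'cx': 278.16094890449693, 'cy': 213.35090947340487, 'pose': array([[   0.721,   -0.361,    0.591,  -14.147],
       [  -0.692,   -0.374,    0.617, -291.376],
       [  -0.001,   -0.854,   -0.52 ,  627.302],
       [   0.   ,    0.   ,    0.   ,    1.   ]])}
side {'fx': 518.0505416803442, 'fy': 518.0505416803442, 'cx': 282.33923212434786, 'cy': 207.51536013415713, 'pose': array([[   0.434,   -0.474,    0.766, -285.913],
       [  -0.901,   -0.233,    0.367, -118.898],
       [   0.005,   -0.849,   -0.528,  736.924],
       [   0.   ,    0.   ,    0.   ,    1.   
[... 459 characters left out ...]
ne dripper [([291.0, 174.0, 299.0, 191.0], 0.49)]
scene lid_knob [([278.0, 260.0, 313.0, 289.0], 0.67)]
scene mat_top []
scene mug_a [([330.0, 223.0, 367.0, 270.0], 0.9), ([368.0, 240.0, 409.0, 290.0], 0.58)]
scene sugar_bowl [([352.0, 289.0, 394.0, 327.0], 0.86)]
scene red_lid_jar []
side pot_center [([244.0, 206.0, 275.0, 257.0], 0.59)]
side pot_handle [([242.0, 205.0, 275.0, 253.0], 0.96)]
side stand_dish [([219.0, 171.0, 289.0, 260.0], 0.81)]
side dripper [([235.0, 146.0, 292.0, 196.0], 0.93)]
side lid_knob []
side mat_top [([178.0, 260.0, 237.0, 303.0], 0.79)]
side mug_a []
side sugar_bowl [([414.0, 295.0, 420.0, 311.0], 0.49)]
side red_lid_jar [([170.0, 199.0, 198.0, 247.0], 0.78)]
1.0
```

```bash
python3 - <<'E'
import cv2,numpy as np
a=cv2.imread("pics/scene.png")[130:350,200:440];b=cv2.imread("pics/side.png")[110:330,130:440]
a=cv2.resize(a,None,fx=2.6,fy=2.6,interpolation=2)[:570,:];b=cv2.resize(b,None,fx=2.58,fy=2.58,interpolation=2)
cv2.imwrite("pics/s1.png",a);cv2.imwrite("pics/s2.png",b)
E
```

```text
(no output)
```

View pics/s1.png

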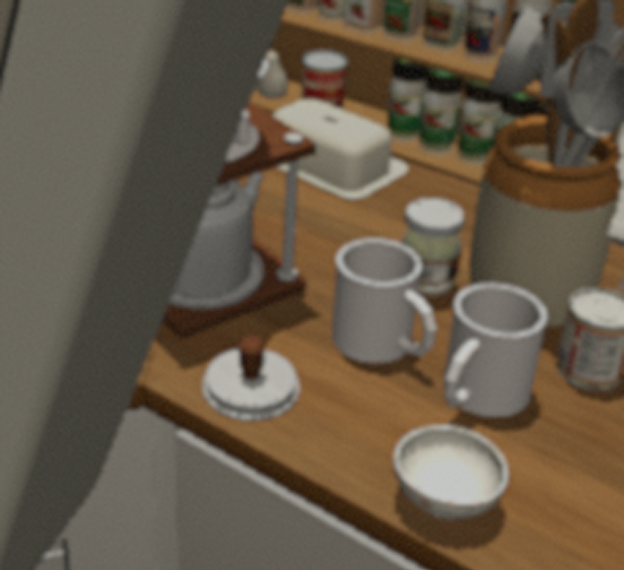

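View pics/s2.png

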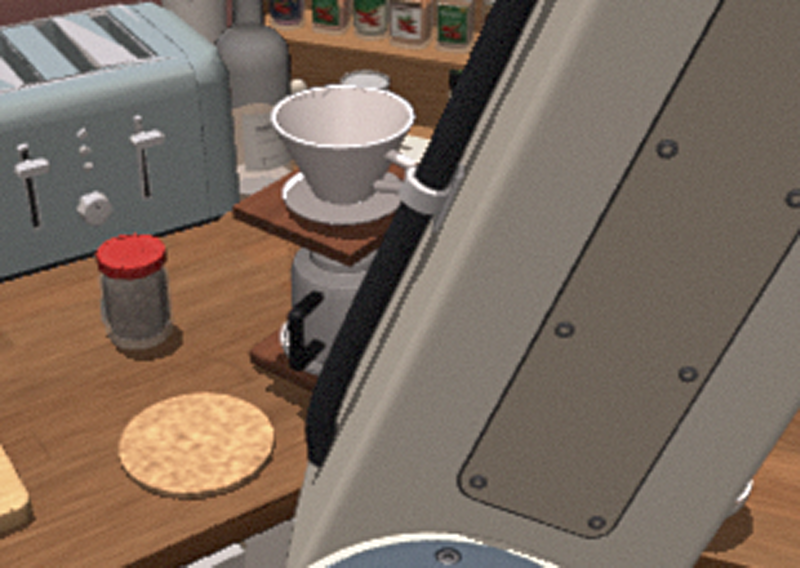

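```bash
cat > h.py <<'E'
from rig import r
import numpy as np,cv2
from scipy.spatial.transform import Rotation as Ro
np.set_printoptions(precision=2,suppress=True)
def ray(cam,uv,s=None):
    i=r.camera_info(cam); u,v=(uv[0]-i["cx"])/i["fx"],(uv[1]-i["cy"])/i["fy"]
    if cam!="wrist":
        P=i["pose"]; d=np.array([u,v,1.])
    else:
        t=np.hypot(u,v); k=np.sinc(t/np.pi)  # sin t / t
        k=1. if t<1e-6 else np.sin(t)/t
        d=np.array([u*k,v*k,np.cos(t)])
        T=np.eye(4);T[:3,:3]=Ro.from_euler("xyz",s["tcp_rot"]).as_matrix();T[:3,3]=s["eef_pos"];P=T@i["hand_eye"]
    d=P[:3,:3]@d
    return P[:3,3],d/np.linalg.norm(d)
def at_z(cam,uv,z,s=None):
    o,d=ray(cam,uv,s); return o+d*(z-o[2])/d[2]
def proj(cam,p,s=None):
    i=r.camera_info(cam)
    if cam!="wrist":P=i["pose"]
    else:
        T=np.eye(4);T[:3,:3]=Ro.from_euler("xyz",s["tcp_rot"]).as_matrix();T[:3,3]=s["eef_pos"];P=T@i["hand_eye"]
    q=P[:3,:3].T@(np.asarray(p,float)-P[:3,3])
    if cam!="wrist": return np.array([i["fx"]*q[0]/q[2]+i["cx"],i["fy"]*q[1]/q[2]+i["cy"]])
    t=np.arctan2(np.hypot(q[0],q[1]),q[2]);n=max(np.hypot(q[0],q[1]),1e-9)
    return np.array([i["fx"]*t*q[0]/n+i["cx"],i["fy"]*t*q[1]/n+i["cy"]])
def tool(p=None,rot=None):
    "shift (tool axes, m) and rotvec deg from the present pose"
    s=r.sense();R=Ro.from_euler("xyz",s["tcp_rot"])
    out=[]
    if p is not None: out.append(R.inv().apply(np.asarray(p)-s["eef_pos"])/1000)
    if rot is not None: out.append((R.inv()*rot).as_rotvec(degrees=True))
    return out
E
python3 - <<'E'
from h import *
A=lambda x,y:(x/2.6+200,y/2.6+130)
B=lambda x,y:(x/2.58+130,y/2.58+110)
for n,c,p,z in[("lid","scene",A(251,384),11),("mat","side",B(197,443),8),("boardL","side",B(235,212),160),("boardFR","side",B(350,262),160),("footFR","scene",A(178,333),0),("footBR","scene",A(303,285),0),("mugA","scene",A(378,262),88),("mugB","scene",A(498,312),88),("bowl","scene",A(450,470),38),("jar","side",B(132,256),88),("driprim","side",B(342,118),160+12+75)]:
    print(n,at_z(c,p,z))
print([at_z("scene",A(*p),0)[:2] for p in((145,395),(430,565))])
E
```

```text
lid [519.76 204.96  11.  ]
mat [424.84 402.31   8.  ]
boardL [548.65 430.81 160.  ]
boardFR [520.98 305.64 160.  ]
footFR [532.69 314.47   0.  ]
footBR [679.32 284.63   0.  ]
mugA [658.5  180.76  88.  ]
mugB [671.31  62.54  88.  ]
bowl [533.63   7.8   38.  ]
jar [542.92 541.76  88.  ]
driprim [594.1  349.68 247.  ]
[array([450.68, 268.73]), array([477.53, -19.25])]
```

```bash
cat >> h.py <<'E'
def graspR(psi,th=40):
    p,t=np.radians([psi,th]);h=np.array([np.cos(p),np.sin(p),0]);z=np.array([0,0,1.])
    zt=np.sin(t)*h-np.cos(t)*z; xt=-(np.cos(t)*h+np.sin(t)*z)
    return Ro.from_matrix(np.c_[xt,np.cross(zt,xt),zt])
E
python3 - <<'E'
from h import *
for p in((300,-410,256),(380,-180,270),(400,80,270),(400,300,260)): print(tool(p)[0])
print(tool(rot=graspR(-12.5)))
E
```

```text
[ 0.13 -0.13  0.  ]
[ 0.29 -0.32 -0.01]
[ 0.4  -0.56 -0.01]
[ 0.48 -0.76 -0.  ]
[array([ -50.52,  -15.24, -138.81])]
```

Call:
{"method": "carry_out", "body": {"delta_pos": [[0.04, -0.04, 0], [0.08, -0.08, 0], [0.12, -0.12, 0], [0.155, -0.16, 0], [0.19, -0.2, 0], [0.225, -0.24, -0.005], [0.255, -0.28, -0.01], [0.285, -0.32, -0.01]], "rot": [[0, 0, -10], [0, 0, -20], [0, 0, -30], [0, 0, -40], [0, 0, -50], [0, 0, -60], [0, 0, -70], [0, 0, -80]]}}

```text
clock: 2.0
eef_pos: [376.2, -180.7, 266.9]
tcp_rot: [3.14, 0.001, 1.77]
contact_force: [0.9, 0.4, 0.4]
opening: 0.998
grasp_force: 0.0
```

```bash
python3 - <<'E'
from h import *
print(r.sense()["qpos"],r.sense()["eef_pos"])
for p in((400,80,270),(400,300,260)): print(tool(p)[0])
print(tool(rot=graspR(-12.5)))
E
```

```text
[-0.45  0.01  2.04  0.    1.1  -0.65] [ 376.17 -180.73  266.92]
[ 0.25  0.07 -0.  ]
[0.47 0.12 0.01]
[array([-22.99, -35.3 , -63.28])]
```

Call:
{"method": "carry_out", "body": {"delta_pos": [[0.06, 0.015, 0], [0.12, 0.03, 0], [0.18, 0.045, 0], [0.24, 0.06, 0], [0.3, 0.075, 0], [0.36, 0.09, 0], [0.42, 0.105, 0], [0.47, 0.12, 0.01]], "rot": [[-2.9, -4.4, -8], [-5.8, -8.8, -16], [-8.6, -13.2, -24], [-11.5, -17.6, -32], [-14.4, -22, -40], [-17.3, -26.5, -47.5], [-20, -31, -55.5], [-23, -35.3, -63.3]]}}

```text
clock: 3.0
eef_pos: [400.6, 276.1, 260.5]
tcp_rot: [3.139, 0.7, 2.922]
contact_force: [0.8, -0.8, 0.2]
opening: 0.999
grasp_force: 0.0
```

```bash
python3 - <<'E'
from h import *
s=r.sense();print(s["qpos"],s["eef_pos"])
cv2.imwrite("pics/w1.png",r.grab_frame("wrist"))
for t in("pot_center","pot_handle","stand_dish","dripper","lid_knob","mat_top"):
    print(t,[(np.round(d["box"]).tolist(),round(d["p"],2)) for d in r.recognise(t,"wrist")][:3])
r.grab_frame("side");cv2.imwrite("pics/sd1.png",r.grab_frame("side"))
print([d["box"] for d in r.recognise("mat_top","side")],[d["box"] for d in r.recognise("pot_handle","side")])
cv2.imwrite("pics/sc1.png",r.grab_frame("scene"))
E
```

```text
[ 1.01  0.06  2.2  -0.93  0.86  0.28] [400.65 276.12 260.53]
pot_center [([331.0, 127.0, 421.0, 231.0], 0.74), ([319.0, 251.0, 452.0, 356.0], 0.67)]
pot_handle [([334.0, 130.0, 419.0, 227.0], 0.91)]
stand_dish []
dripper [([321.0, 253.0, 454.0, 354.0], 0.9)]
lid_knob [([218.0, 105.0, 285.0, 168.0], 0.88)]
mat_top [([352.0, 2.0, 471.0, 91.0], 0.86), ([317.0, 253.0, 453.0, 355.0], 0.38)]
[[242.8, 201.6, 286.1, 252.1], [234.1, 271.0, 237.3, 283.9]] [[244.6, 202.6, 286.5, 252.3]]
```

View pics/w1.png

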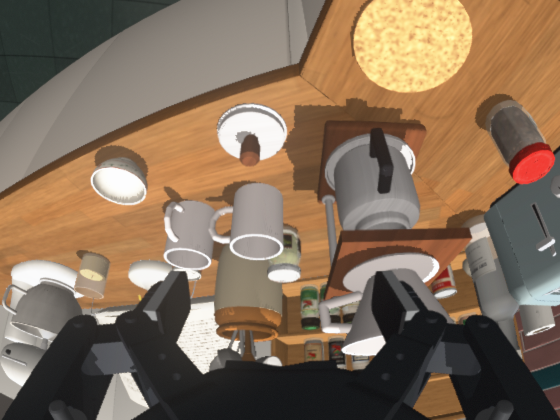

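```bash
python3 - <<'E'
import cv2
a=cv2.imread("pics/w1.png")[100:250,310:450]
cv2.imwrite("pics/w1c.png",cv2.resize(a,None,fx=4,fy=4,interpolation=2))
E
```

```text
(no output)
```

View pics/w1c.png

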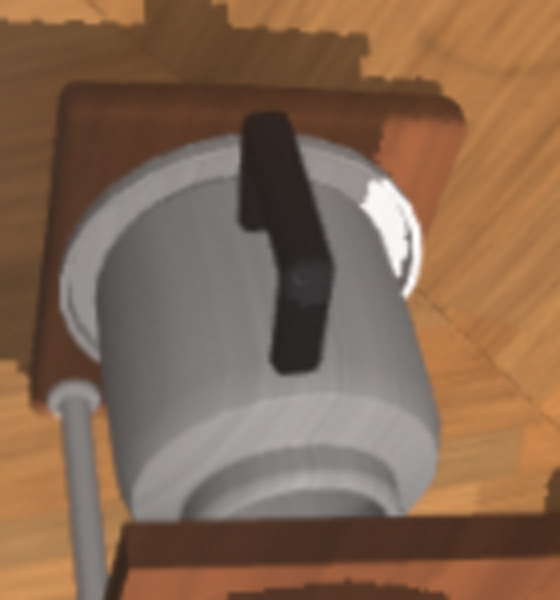

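```bash
python3 - <<'E'
from h import *
s=r.sense()
C=lambda x,y:(x/4+310,y/4+100)
W=lambda p,z:at_z("wrist",p,z,s)
print("bot",W(C(266,116),42),"top",W(C(306,262),102),"wall",W(C(297,370),99))
print("footcorners",W(C(65,88),14),W(C(462,105),14),"dish L,R,F",W(C(62,285),27),W(C(422,245),27),W(C(245,136),27))
print("board front corners",W((342,231),172),W((469,229),172))
print("mat",W((412.5,42),8),"edges",W((353,42),8),W((471,42),8),W((412,91),8))
print("lid flange",W((252,133),9),W((218,133),8),W((286,133),8),"knob top",W((249.5,157),38))
for p in((541,310,0),(552,433,0)):pass
c=np.array([602,353]);print("pred mouth",proj("wrist",[*c,125],s))
E
```

```text
bot [512.33 351.95  42.  ] top [504.66 349.75 102.  ] wall [550.38 349.4   99.  ]
footcorners [516.8  299.26  14.  ] [542.16 419.46  14.  ] dish L,R,F [586.66 288.48  27.  ] [589.41 406.84  27.  ] [532.82 348.56  27.  ]
board front corners [494.48 300.23 172.  ] [519.65 413.51 172.  ]
mat [429.51 399.77   8.  ] edges [423.2  339.13   8.  ] [431.89 466.35   8.  ] [491.75 400.88   8.  ]
lid flange [518.72 210.46   9.  ] [508.95 170.29   8.  ] [529.05 249.71   8.  ] knob top [529.63 205.9   38.  ]
pred mouth [389.45 237.66]
```

```bash
python3 - <<'E'
from h import *
R=graspR(-3,38); g=np.array([511,351,75]); z=R.as_matrix()[:,2]
print(tool(g-106*z,R))
E
```

```text
[array([0.05, 0.09, 0.09]), array([-6.2 ,  1.89, -7.82])]
```

Call:
{"method": "carry_out", "body": {"delta_pos": [[0.015, 0.03, 0.03], [0.03, 0.06, 0.06], [0.05, 0.09, 0.09], [0.05, 0.09, 0.09]], "rot": [[-2, 0.6, -2.6], [-4, 1.3, -5.2], [-6.2, 1.9, -7.8], [-6.2, 1.9, -7.8]]}}

```text
clock: 4.1
eef_pos: [440.0, 355.8, 156.2]
tcp_rot: [-3.137, 0.661, 3.093]
contact_force: [-0.3, -0.2, 0.7]
opening: 1.002
grasp_force: 0.0
```

```bash
python3 - <<'E'
from h import *
s=r.sense();print(s["qpos"],s["eef_pos"],s["clock"])
np.save("w2.npy",[s["eef_pos"],s["tcp_rot"]])
w=r.grab_frame("wrist");cv2.imwrite("pics/w2.png",w)
print([(np.round(d["box"]),d["p"]) for d in r.recognise("pot_handle","wrist")])
cv2.imwrite("pics/w2c.png",cv2.resize(w[40:310,140:440],None,fx=2.2,fy=2.2,interpolation=2))
E
```

```text
[ 0.98  0.33  2.15 -1.14  0.62  0.41] [439.96 355.82 156.18] 4.1
[(array([234., 202., 338., 341.]), 0.92)]
```

View pics/w2c.png

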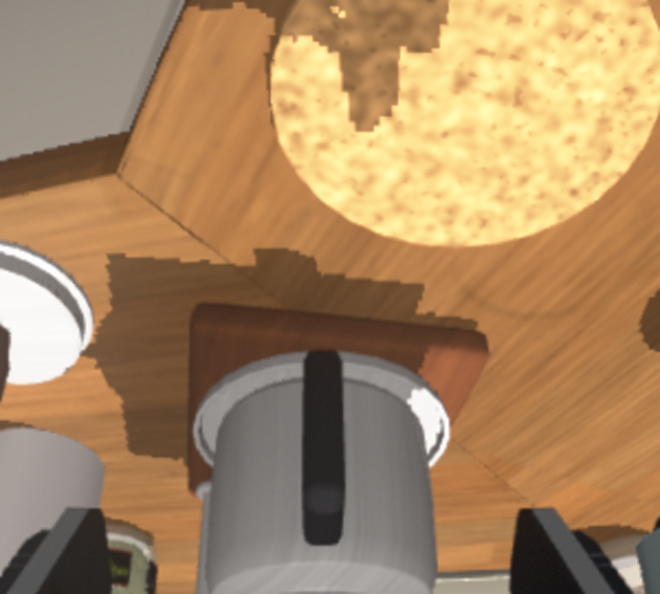

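```bash
python3 - <<'E'
from h import *
e,t=np.load("w2.npy");s=dict(eef_pos=e,tcp_rot=t)
C=lambda x,y:(x/2.2+140,y/2.2+40)
W=lambda p,z:at_z("wrist",p,z,s)
print("bot",W(C(322,352),42),"top",W(C(325,487),102),"topwall",W(C(323,545),102))
print("dishL,R",W(C(195,425),27),W(C(450,425),27),"foot",W(C(195,306),14),W(C(486,340),14))
print("mat",[W(C(*p),8) for p in((272,90),(452,246),(657,100))])
o,d=ray("wrist",C(324,440),s);
R=graspR(-3,38);z=R.as_matrix()[:,2];g=np.array([511,351,74])
print(tool(g-6*z,R), z, R.as_matrix()[:,0])
E
```

```text
bot [511.96 356.45  42.  ] top [502.08 357.38 102.  ] topwall [546.26 355.25 102.  ]
dishL,R [581.02 295.84  27.  ] [586.34 412.68  27.  ] foot [515.29 306.43  14.  ] [541.35 424.72  14.  ]
mat [array([424.2 , 344.74,   8.  ]), array([492.91, 405.97,   8.  ]), array([425.2 , 469.99,   8.  ])]
[array([-0. , -0. ,  0.1]), array([-0.09, -0.03,  0.06])] [ 0.61 -0.03 -0.79] [-0.79  0.04 -0.62]
```

Call:
{"method": "carry_out", "body": {"delta_pos": [[0, 0.004, 0.03], [0, 0.004, 0.055], [0, 0.004, 0.08], [0, 0.004, 0.1], [0, 0.004, 0.1]], "rot": [[0, 0, 0], [0, 0, 0], [0, 0, 0], [0, 0, 0], [0, 0, 0]]}}

```text
clock: 4.82
eef_pos: [503.2, 363.7, 90.6]
tcp_rot: [-3.128, 0.644, 3.089]
contact_force: [-0.3, -0.0, 0.6]
opening: 0.999
grasp_force: 0.0
```

```bash
python3 - <<'E'
from h import *
s=r.sense();print(s["qpos"],s["eef_pos"],s["clock"],s["contact_force"])
w=r.grab_frame("wrist")
cv2.imwrite("pics/w3.png",w)
E
```

```text
[ 0.88  0.5   2.07 -1.29  0.53  0.51] [503.25 363.74  90.58] 4.825 [-0.34 -0.03  0.56]
```

View pics/w3.png

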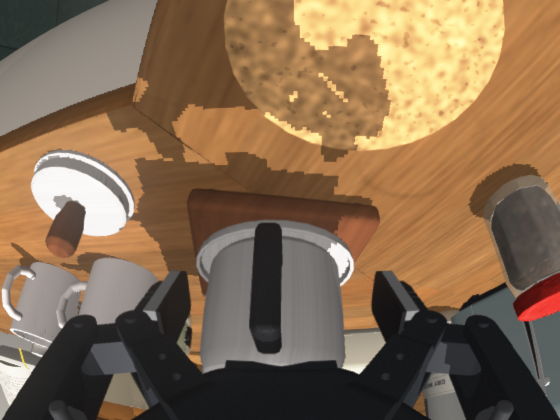

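```bash
python3 - <<'E'
from h import *
s=r.sense();W=lambda p,z:at_z("wrist",p,z,s)
print("bot",W((268,225),42),"top",W((266,324),102),"mat",W((225,60),8),W((504,35),8),W((375,149),8))
R=graspR(-2,32);z=R.as_matrix()[:,2];g=np.array([512,356,73])
print(tool(g-6*z,R))
E
```

```text
bot [512.47 356.11  42.  ] top [492.34 359.12 102.  ] mat [435.77 342.59   8.  ] [417.02 470.13   8.  ] [491.53 415.2    8.  ]
[array([ 0.  , -0.01,  0.01]), array([-1.33,  4.87, -0.83])]
```

Call:
{"method": "carry_out", "body": {"delta_pos": [[0, -0.002, 0], [0, -0.004, 0], [0, -0.004, 0]], "rot": [[-0.5, 3, -0.3], [-1.3, 5.5, -0.8], [-1.3, 5.5, -0.8]]}}

```text
clock: 5.25
eef_pos: [502.4, 359.7, 91.2]
tcp_rot: [3.141, 0.548, 3.105]
contact_force: [0.1, -0.1, -0.2]
opening: 0.996
grasp_force: 0.0
```

```bash
python3 - <<'E'
from h import *
np.set_printoptions(precision=4,suppress=True)
s=r.sense();print(s["qpos"],s["eef_pos"])
R=graspR(-2,32);z=R.as_matrix()[:,2];g=np.array([512,356,73])
print(tool(g-6*z,R))
E
```

```text
[ 0.8228  0.4735  2.0518 -1.0711  0.4654  0.2316] [502.4013 359.7056  91.2417]
[array([ 0.0013, -0.0034,  0.0146]), array([ 0.0159, -0.5972, -0.0702])]
```

Call:
{"method": "carry_out", "body": {"delta_pos": [[0.001, -0.003, 0.008], [0.001, -0.003, 0.015], [0.001, -0.003, 0.015]], "rot": [[0, -0.5, 0], [0, -0.5, 0], [0, -0.5, 0]]}}

```text
clock: 5.62
eef_pos: [508.8, 356.6, 76.2]
tcp_rot: [-3.14, 0.555, 3.108]
contact_force: [0.4, 0.3, -1.1]
opening: 0.996
grasp_force: 0.0
```

Call:
{"method": "carry_out", "body": {"delta_pos": [[0, 0, 0], [0, 0, 0], [0, 0, 0], [0, 0, 0], [0, 0, 0], [0, 0, 0], [0, 0, 0], [0, 0, 0]], "rot": [[0, 0, 0], [0, 0, 0], [0, 0, 0], [0, 0, 0], [0, 0, 0], [0, 0, 0], [0, 0, 0], [0, 0, 0]], "claw": 0.0, "grip_force": 100}}

```text
clock: 6.62
eef_pos: [509.0, 356.6, 76.9]
tcp_rot: [-3.141, 0.556, 3.107]
contact_force: [-4.0, -0.1, 5.3]
opening: 0.145
grasp_force: 97.5
```

```bash
python3 - <<'E'
from h import *
s=r.sense();print(s)
w=r.grab_frame("wrist");cv2.imwrite("pics/w4.png",w)
R=Ro.from_euler("xyz",s["tcp_rot"]).inv()
print(R.apply([0,0,10]),R.apply([-100*np.cos(np.radians(-8)),14,0]))
E
```

```text
{'clock': 6.625, 'qpos': array([ 0.81,  0.5 ,  2.05, -1.15,  0.45,  0.3 ]), 'qvel': array([ 0.,  0.,  0., -0., -0., -0.]), 'joint_efforts': array([ -0.96, -53.86, -20.26,  -1.41,   0.67,  -0.06]), 'eef_pos': array([508.98, 356.59,  76.9 ]), 'tcp_rot': array([-3.14,  0.56,  3.11]), 'contact_force': array([-4.01, -0.1 ,  5.35]), 'wrist_torque': array([-0.04,  0.35, -0.12]), 'grasp_force': 97.51088028617164, 'opening': 0.14478819218083133}
[-5.28 -0.   -8.5 ] [ 84.49  10.55 -52.47]
```

View pics/w4.png

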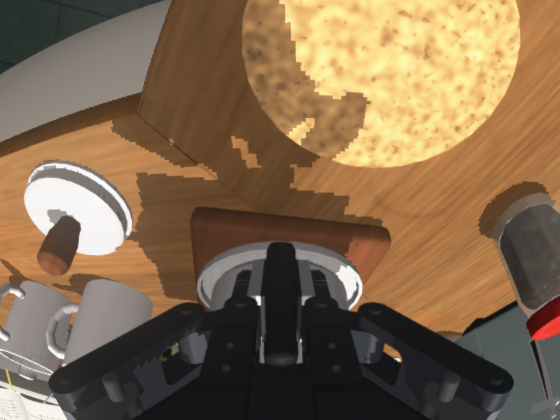

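Call:
{"method": "carry_out", "body": {"delta_pos": [[-0.0015, 0, -0.0025], [-0.003, 0, -0.005], [-0.0045, 0, -0.0075], [-0.0065, 0, -0.0105], [-0.0065, 0, -0.0105]], "rot": [[0, 0, 0], [0, 0, 0], [0, 0, 0], [0, 0, 0], [0, 0, 0]]}}

```text
clock: 7.3
eef_pos: [509.2, 356.8, 89.4]
tcp_rot: [-3.142, 0.556, 3.107]
contact_force: [-0.4, 0.2, -3.8]
opening: 0.145
grasp_force: 97.4
```

```bash
python3 - <<'E'
from h import *
np.set_printoptions(precision=3,suppress=True)
s=r.sense();print(s)
w=r.grab_frame("wrist");cv2.imwrite("pics/w5.png",w)
a=cv2.imread("pics/w4.png")[200:390,180:390];b=w[200:390,180:390]
cv2.imwrite("pics/w45.png",cv2.resize(np.hstack([a,b]),None,fx=1.9,fy=1.9))
E
```

```text
{'clock': 7.3, 'qpos': array([ 0.812,  0.481,  2.05 , -1.101,  0.459,  0.25 ]), 'qvel': array([-0.002,  0.004,  0.002, -0.008, -0.003,  0.01 ]), 'joint_efforts': array([ -0.019, -58.511, -22.274,  -1.624,   1.043,  -0.138]), 'eef_pos': array([509.156, 356.769,  89.389]), 'tcp_rot': array([-3.142,  0.556,  3.107]), 'contact_force': array([-0.383,  0.178, -3.834]), 'wrist_torque': array([ 0.007,  0.884, -0.027]), 'grasp_force': 97.37595677375793, 'opening': 0.14528319258865954}
```

View pics/w45.png

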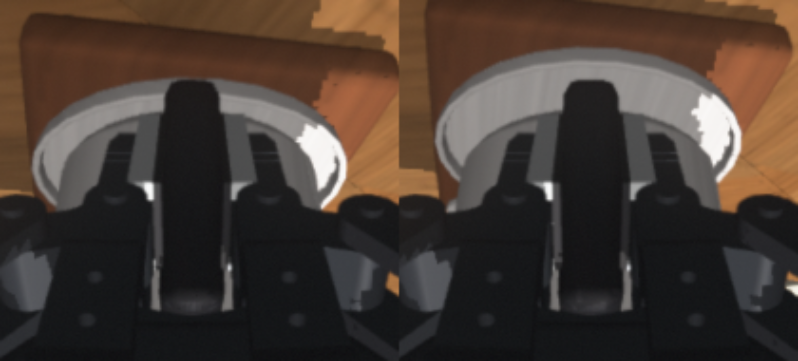

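```bash
cat > ik.py <<'E'
from h import *
def ik(axis,psi,z=89,th=31.9):
    R=graspR(psi,th).as_matrix();zt=R[:,2];h=np.array([np.cos(np.radians(psi)),np.sin(np.radians(psi))])
    tcp=np.r_[np.array(axis)-85*h-6*zt[:2],z];w=tcp-314*zt
    q1=np.arctan2(w[1],w[0]);rr=np.hypot(w[0],w[1]);zz=w[2]-213;d=np.hypot(rr,zz);a,b=580,464
    q3=np.arccos(np.clip((d*d-a*a-b*b)/(2*a*b),-1,1));q2=np.arctan2(rr,zz)-np.arctan2(b*np.sin(q3),a+b*np.cos(q3))
    f=q2+q3;c,s=np.cos(q1),np.sin(q1);v=np.array([c*zt[0]+s*zt[1],-s*zt[0]+c*zt[1],zt[2]])
    n=v[0]*np.cos(f)-v[2]*np.sin(f);F=v[0]*np.sin(f)+v[2]*np.cos(f)
    return np.array([q1,q2,q3,np.arctan2(v[1],n),np.arctan2(np.hypot(v[1],n),F)]),tcp
E
python3 - <<'E'
from ik import *
print(ik((597,353),-2.5))
for p in range(-60,121,15): print(p,ik((427,405),p,82)[0],ik((480,389),p)[0],ik((530,373),p)[0])
E
```

```text
(array([ 0.82,  0.43,  2.12, -1.13,  0.46]), array([508.91, 356.85,  89.  ]))
-60 [ 1.12  0.67  1.67 -0.49  1.19] [ 1.05  0.67  1.64 -0.52  1.19] [ 0.97  0.69  1.6  -0.54  1.17]
-45 [ 1.17  0.59  1.82 -0.6   1.05] [ 1.08  0.59  1.79 -0.63  1.03] [ 1.01  0.61  1.76 -0.65  1.01]
-30 [ 1.2   0.52  1.97 -0.73  0.9 ] [ 1.1   0.52  1.95 -0.76  0.87] [ 1.02  0.53  1.92 -0.79  0.84]
-15 [ 1.2   0.45  2.12 -0.9   0.74] [ 1.09  0.44  2.1  -0.92  0.7 ] [ 1.    0.45  2.07 -0.95  0.67]
0 [ 1.17  0.37  2.25 -1.12  0.57] [ 1.04  0.37  2.23 -1.14  0.53] [ 0.93  0.39  2.2  -1.17  0.48]
15 [ 1.08  0.31  2.37 -1.44  0.4 ] [ 0.94  0.32  2.33 -1.45  0.34] [ 0.82  0.34  2.29 -1.48  0.29]
30 [ 0.93  0.27  2.45 -1.99  0.23] [ 0.79  0.28  2.4  -2.07  0.16] [ 0.67  0.31  2.34 -2.25  0.1 ]
45 [0.74 0.26 2.47 2.97 0.15] [0.61 0.28 2.4  2.32 0.13] [0.5  0.32 2.33 1.87 0.15]
60 [0.55 0.28 2.43 1.84 0.26] [0.45 0.31 2.35 1.54 0.3 ] [0.36 0.35 2.27 1.37 0.35]
75 [0.42 0.33 2.35 1.36 0.43] [0.33 0.36 2.25 1.19 0.49] [0.27 0.41 2.16 1.09 0.54]
90 [0.34 0.39 2.23 1.07 0.61] [0.27 0.43 2.12 0.96 0.67] [0.22 0.48 2.03 0.9  0.72]
105 [0.31 0.46 2.09 0.86 0.77] [0.26 0.5  1.98 0.79 0.84] [0.21 0.55 1.87 0.74 0.9 ]
120 [0.32 0.53 1.94 0.7  0.93] [0.27 0.58 1.82 0.65 1.  ] [0.23 0.63 1.71 0.62 1.06]
```

```bash
python3 - <<'E'
from ik import *
np.set_printoptions(precision=4,suppress=True)
s=r.sense();R=Ro.from_euler("xyz",s["tcp_rot"]);t0=ik((597,353),-2.5)[1]
for k,(ax,ps) in {"half":((552,366),-5),"end":((507,380),-8)}.items():
    print(k,R.inv().apply(ik(ax,ps)[1]-t0)/1000, R.inv().apply([0,0,ps+2.5]))
E
```

```text
half [ 0.0385  0.0153 -0.0239] [1.3187 0.0004 2.1239]
end [ 0.0768  0.0323 -0.0477] [2.9012 0.0009 4.6726]
```

Call:
{"method": "carry_out", "body": {"delta_pos": [[0.006, 0.0025, -0.0037], [0.016, 0.0065, -0.01], [0.027, 0.011, -0.0168], [0.0385, 0.0155, -0.0239], [0.05, 0.0205, -0.031], [0.062, 0.0255, -0.0385], [0.071, 0.0295, -0.0441], [0.077, 0.0323, -0.0478]], "rot": [[0.2, 0, 0.35], [0.6, 0, 1], [1, 0, 1.6], [1.4, 0, 2.3], [1.9, 0, 3], [2.3, 0, 3.7], [2.6, 0, 4.2], [2.9, 0, 4.7]]}}

```text
clock: 8.35
eef_pos: [418.8, 392.5, 89.0]
tcp_rot: [-3.141, 0.555, 3.011]
contact_force: [0.8, 0.1, -3.6]
opening: 0.146
grasp_force: 97.5
```

```bash
python3 - <<'E'
from ik import *
np.set_printoptions(precision=4,suppress=True)
s=r.sense();R=Ro.from_euler("xyz",s["tcp_rot"]);print(s)
t0=ik((507,380),-8)[1];print(t0)
print("end",R.inv().apply(ik((428,405),-13)[1]-s["eef_pos"])/1000, R.inv().apply([0,0,-5]))
E
```

```text
{'clock': 8.35, 'qpos': array([ 1.0201,  0.4684,  2.0775, -1.0152,  0.6028,  0.4414]), 'qvel': array([ 0.1255,  0.0049, -0.0095,  0.0845,  0.1031,  0.1037]), 'joint_efforts': array([ -0.713 , -55.998 , -20.5395,  -2.1646,   1.5558,  -0.1278]), 'eef_pos': array([418.8206, 392.4731,  89.0168]), 'tcp_rot': array([-3.1414,  0.5555,  3.0106]), 'contact_force': array([ 0.8041,  0.0939, -3.5935]), 'wrist_torque': array([ 0.1375,  0.8438, -0.0062]), 'grasp_force': 97.54061579704285, 'opening': 0.1463246301209532}
[419.6874 392.271   89.    ]
end [ 0.0682  0.0221 -0.0423] [2.6368 0.0009 4.2482]
```

Call:
{"method": "carry_out", "body": {"delta_pos": [[0.006, 0.002, -0.0037], [0.016, 0.0052, -0.0099], [0.026, 0.0085, -0.0161], [0.036, 0.0117, -0.0223], [0.046, 0.0149, -0.0285], [0.056, 0.0182, -0.0347], [0.064, 0.0207, -0.0397], [0.068, 0.022, -0.0422]], "rot": [[0.2, 0, 0.3], [0.6, 0, 1], [1, 0, 1.6], [1.4, 0, 2.2], [1.8, 0, 2.8], [2.2, 0, 3.4], [2.5, 0, 4], [2.6, 0, 4.2]]}}

```text
clock: 9.35
eef_pos: [342.5, 424.7, 89.0]
tcp_rot: [-3.142, 0.556, 2.925]
contact_force: [-0.2, 0.0, -3.7]
opening: 0.142
grasp_force: 97.6
```

```bash
python3 - <<'E'
from ik import *
np.set_printoptions(precision=4,suppress=True)
s=r.sense();R=Ro.from_euler("xyz",s["tcp_rot"]);print(s["eef_pos"],s["tcp_rot"],s["qpos"],s["contact_force"])
w=r.grab_frame("wrist");sd=r.grab_frame("side");sc=r.grab_frame("scene")
cv2.imwrite("pics/w6.png",w);cv2.imwrite("pics/sc6.png",sc);cv2.imwrite("pics/sd6.png",sd)
cv2.imwrite("pics/mix6.png",np.hstack([sd,sc])[100:400,:])
print(R.inv().apply([0,0,-20])/1000)
E
```

```text
[342.4979 424.704   88.9828] [-3.1415  0.5555  2.9246] [ 1.1975  0.4773  2.0586 -0.8967  0.7299  0.5672] [-0.1608  0.0271 -3.683 ]
[0.0105 0.     0.017 ]
```

Call:
{"method": "carry_out", "body": {"delta_pos": [[0.003, 0, 0.005], [0.006, 0, 0.01], [0.009, 0, 0.0145], [0.011, 0, 0.018], [0.012, 0, 0.0195], [0.0125, 0, 0.0203], [0.0125, 0, 0.0203]], "rot": [[0, 0, 0], [0, 0, 0], [0, 0, 0], [0, 0, 0], [0, 0, 0], [0, 0, 0], [0, 0, 0]]}}

```text
clock: 10.38
eef_pos: [343.2, 424.3, 65.2]
tcp_rot: [-3.142, 0.556, 2.925]
contact_force: [0.1, -0.0, -4.2]
opening: 0.146
grasp_force: 97.5
```

Call:
{"method": "carry_out", "body": {"delta_pos": [[0.0004, 0, 0.0006], [0.0008, 0, 0.0013], [0.0012, 0, 0.0019], [0.0012, 0, 0.0019]], "rot": [[0, 0, 0], [0, 0, 0], [0, 0, 0], [0, 0, 0]]}}

```text
clock: 10.88
eef_pos: [343.2, 424.4, 63.0]
tcp_rot: [-3.142, 0.556, 2.925]
contact_force: [-1.1, 0.3, -1.0]
opening: 0.147
grasp_force: 98.1
```

Call:
{"method": "carry_out", "body": {"delta_pos": [[0.0003, 0, 0.0005], [0.0003, 0, 0.0005]], "rot": [[0, 0, 0], [0, 0, 0]]}}

```text
clock: 11.12
eef_pos: [343.2, 424.4, 62.9]
tcp_rot: [3.141, 0.556, 2.924]
contact_force: [-4.6, -0.1, 7.2]
opening: 0.143
grasp_force: 99.3
```

Call:
{"method": "carry_out", "body": {"delta_pos": [[0, 0, 0], [0, 0, 0], [0, 0, 0], [0, 0, 0], [0, 0, 0], [0, 0, 0], [0, 0, 0]], "rot": [[0, 0, 0], [0, 0, 0], [0, 0, 0], [0, 0, 0], [0, 0, 0], [0, 0, 0], [0, 0, 0]], "claw": 0.05}}

```text
clock: 12.0
eef_pos: [343.2, 424.3, 62.3]
tcp_rot: [-3.141, 0.556, 2.924]
contact_force: [-0.0, 0.4, 0.0]
opening: 0.587
grasp_force: 0.0
```

Call:
{"method": "carry_out", "body": {"delta_pos": [[0, 0, -0.03], [0, 0, -0.07], [0, 0, -0.11], [0, 0, -0.15], [0, 0, -0.15]], "rot": [[0, 0, 0], [0, 0, 0], [0, 0, 0], [0, 0, 0], [0, 0, 0]]}}

```text
clock: 12.62
eef_pos: [265.3, 443.2, 192.1]
tcp_rot: [3.136, 0.555, 2.923]
contact_force: [-0.3, -0.6, 0.4]
opening: 0.586
grasp_force: 0.0
```

```bash
python3 - <<'E'
from ik import *
np.set_printoptions(precision=3,suppress=True)
s=r.sense();print(s["eef_pos"],s["tcp_rot"],s["qpos"],s["clock"])
np.save("w7.npy",[s["eef_pos"],s["tcp_rot"]])
w=r.grab_frame("wrist");sd=r.grab_frame("side")
for t in("pot_center","lid_knob","mat_top"):
    print(t,[(np.round(d["box"]).tolist(),round(d["p"],2)) for d in r.recognise(t,"wrist")][:3])
print(proj("wrist",[428,405,111],s),proj("wrist",[428,405,8],s),proj("wrist",[524,208,38],s))
cv2.imwrite("pics/w7.png",np.hstack([cv2.resize(w,(460,345)),cv2.resize(sd[130:380,130:380],(340,340))[:345] if False else cv2.resize(sd[130:380,130:380],(345,345))])[:, :800])
E
```

```text
[265.297 443.16  192.06 ] [3.136 0.555 2.923] [ 1.359  0.29   2.02  -0.7    0.959  0.454] 12.625
pot_center [([228.0, 182.0, 327.0, 325.0], 0.57), ([228.0, 183.0, 338.0, 239.0], 0.48)]
lid_knob [([147.0, 266.0, 193.0, 308.0], 0.57)]
mat_top [([227.0, 183.0, 336.0, 243.0], 0.87)]
[277.458 306.706] [277.605 226.603] [164.799 299.432]
```

View pics/w7.png

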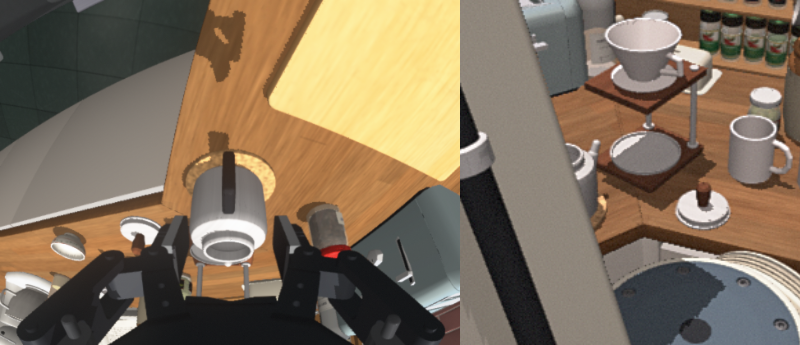

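```bash
python3 - <<'E'
from ik import *
np.set_printoptions(precision=3,suppress=True)
R=graspR(30,0)
print(tool((419,166,115),R))
E
```

```text
[array([-0.138, -0.235,  0.173]), array([-11.908,  30.296, -41.326])]
```

Call:
{"method": "carry_out", "body": {"delta_pos": [[-0.02, -0.034, 0.025], [-0.04, -0.067, 0.049], [-0.06, -0.1, 0.074], [-0.08, -0.134, 0.099], [-0.1, -0.168, 0.124], [-0.12, -0.202, 0.148], [-0.138, -0.235, 0.173], [-0.138, -0.235, 0.173]], "rot": [[-1.7, 4.3, -5.9], [-3.4, 8.7, -11.8], [-5.1, 13, -17.7], [-6.8, 17.3, -23.6], [-8.5, 21.6, -29.5], [-10.2, 26, -35.4], [-11.9, 30.3, -41.3], [-11.9, 30.3, -41.3]]}}

```text
clock: 13.88
eef_pos: [416.9, 170.7, 116.0]
tcp_rot: [-3.138, 0.005, -2.628]
contact_force: [0.0, -0.2, -0.4]
opening: 0.587
grasp_force: 0.0
```

```bash
python3 - <<'E'
from ik import *
np.set_printoptions(precision=3,suppress=True)
s=r.sense();print(s["eef_pos"],s["tcp_rot"],s["qpos"],s["clock"])
np.save("w8.npy",[s["eef_pos"],s["tcp_rot"]])
w=r.grab_frame("wrist");cv2.imwrite("pics/w8.png",w)
m=r.cut_out("lid_knob","wrist")
for d in m[:3]:
    b=d["box"];print(b,d["p"])
print(proj("wrist",[521,207,38],s),proj("wrist",[521,207,15],s))
M=m[0]["mask"];hsv=cv2.cvtColor(w,cv2.COLOR_BGR2HSV)
b=np.array(m[0]["box"]).astype(int);sub=np.zeros_like(M);sub[b[1]-5:b[3]+6,b[0]-5:b[2]+6]=1
g=w.astype(int);knob=(g.sum(2)<270)&(g[...,2]-g[...,0]>20)&sub.astype(bool)
n,l,st,c=cv2.connectedComponentsWithStats(knob.astype(np.uint8));i=1+np.argmax(st[1:,4]);print("knob",st[i],c[i])
yy,xx=np.nonzero(M);print("mask",xx.min(),xx.max(),yy.min(),yy.max(),xx.mean(),yy.mean())
for p,z in((c[i],27),(((xx.min()+xx.max())/2,(yy.min()+yy.max())/2),10)): print(at_z("wrist",p,z,s))
x0,y0=max(b[0]-40,0),max(b[1]-40,0)
cv2.imwrite("pics/w8c.png",cv2.resize(w[y0:y0+160,x0:x0+200],None,fx=4,fy=3.75));print(x0,y0)
E
```

```text
[416.856 170.65  116.009] [-3.138  0.005 -2.628] [ 0.387  0.285  2.12  -0.004  0.731 -1.695] 13.875
[219.5, 304.8, 310.8, 363.9] 0.81
[256.262 366.399] [258.034 348.406]
knob [256 358   7   4  18] [259.5   359.556]
mask 219 311 303 365 264.84011130136986 335.3904109589041
[522.047 209.728  27.   ]
[507.535 206.276  10.   ]
179 264
```

```bash
cat > lid.py <<'E'
from ik import *
from scipy.optimize import least_squares
def fit(M,s,z,rad,rowmax=None,guess=(521,207)):
    "circle of radius rad at height z to the lowest-row (robot-side) outline of mask M"
    pts=[]
    for x in np.unique(np.nonzero(M)[1]):
        y=np.nonzero(M[:,x])[0].min()
        if rowmax is None or y<rowmax: pts.append(at_z("wrist",(x,y),z,s)[:2])
    pts=np.array(pts)
    f=least_squares(lambda c:np.hypot(*(pts-c).T)-rad,guess,loss="soft_l1")
    return f.x,np.abs(f.fun).mean(),len(pts)
E
python3 - <<'E'
from lid import *
s=r.sense();w=r.grab_frame("wrist");M=r.cut_out("lid_knob","wrist")[0]["mask"]
for z in(3,8): print(fit(M,s,z,43,340))
E
```

```text
(array([523.41, 212.15]), np.float64(0.3814344330142414), 95)
(array([520.69, 210.9 ]), np.float64(0.4777892017263254), 95)
```

```bash
python3 - <<'E'
from ik import *
np.set_printoptions(precision=4,suppress=True)
for p in ((477,186,55),(522,211,55),(522,211,43)): print(tool(p,graspR(29.4,0)))
E
```

```text
[array([-0.0601, -0.0156,  0.0613]), array([-0.3052,  0.3226, -0.4221])]
[array([-0.1116, -0.0156,  0.0616]), array([-0.3052,  0.3226, -0.4221])]
[array([-0.1115, -0.0155,  0.0736]), array([-0.3052,  0.3226, -0.4221])]
```

Call:
{"method": "carry_out", "body": {"delta_pos": [[-0.02, -0.008, 0.03], [-0.04, -0.0155, 0.05], [-0.06, -0.0155, 0.0615], [-0.085, -0.0155, 0.0615], [-0.102, -0.0155, 0.0615], [-0.1115, -0.0155, 0.0615], [-0.1115, -0.0155, 0.068], [-0.1115, -0.0155, 0.0735]], "rot": [[0, 0, 0], [-0.3, 0.3, 0], [-0.3, 0.3, 0], [-0.3, 0.3, 0], [-0.3, 0.3, 0], [-0.3, 0.3, 0], [-0.3, 0.3, 0], [-0.3, 0.3, 0]]}}

```text
clock: 15.08
eef_pos: [520.9, 212.7, 43.8]
tcp_rot: [3.141, 0.001, -2.63]
contact_force: [0.1, -0.1, -0.2]
opening: 0.585
grasp_force: 0.0
```

Call:
{"method": "carry_out", "body": {"delta_pos": [[0, 0, 0], [0, 0, 0], [0, 0, 0], [0, 0, 0], [0, 0, 0], [0, 0, 0], [0, 0, 0]], "rot": [[0, 0, 0], [0, 0, 0], [0, 0, 0], [0, 0, 0], [0, 0, 0], [0, 0, 0], [0, 0, 0]], "claw": 0.0, "grip_force": 40}}

```text
clock: 15.95
eef_pos: [521.9, 213.1, 44.3]
tcp_rot: [3.142, 0.002, -2.63]
contact_force: [1.0, 1.3, -0.6]
opening: 0.258
grasp_force: 39.1
```

Call:
{"method": "carry_out", "body": {"delta_pos": [[0, 0, -0.005], [0, 0, -0.012], [0.02, 0, -0.014], [0.05, 0, -0.014], [0.085, 0, -0.016], [0.115, 0, -0.03], [0.12, 0, -0.06], [0.12, 0, -0.09]], "rot": [[0, 0, 0], [0, 0, 0], [0, 0, 0], [0, 0, 0], [0, 0, 0], [0, 0, 0], [0, 0, 0], [0, 0, 0]]}}

```text
clock: 16.95
eef_pos: [416.4, 153.9, 135.3]
tcp_rot: [3.142, 0.002, -2.631]
contact_force: [-0.1, -0.3, 0.0]
opening: 0.258
grasp_force: 39.2
```

```bash
python3 - <<'E'
from ik import *
np.set_printoptions(precision=4,suppress=True)
s=r.sense();print(s["eef_pos"],s["contact_force"],s["opening"])
for p in ((360,330,205),(345,345,205)): print(tool(p,graspR(29.4,0)))
E
```

```text
[416.3827 153.9129 135.2501] [-0.0748 -0.2582  0.0065] 0.25771991576999026
[array([-0.0371,  0.1812, -0.0697]), array([ 0.0042,  0.1288, -0.1186])]
[array([-0.0314,  0.2016, -0.0697]), array([ 0.0042,  0.1288, -0.1186])]
```

```bash
python3 - <<'E'
from ik import *
np.set_printoptions(precision=4,suppress=True)
print(tool((325,347,205),graspR(29.4,0)))
E
```

```text
[array([-0.0149,  0.2131, -0.0697]), array([ 0.0042,  0.1288, -0.1186])]
```

Call:
{"method": "carry_out", "body": {"delta_pos": [[0, 0.02, -0.03], [0, 0.06, -0.06], [-0.005, 0.105, -0.07], [-0.01, 0.15, -0.07], [-0.015, 0.19, -0.07], [-0.015, 0.213, -0.07], [-0.015, 0.213, -0.07], [-0.015, 0.213, -0.07]], "rot": [[0, 0, 0], [0, 0, 0], [0, 0, 0], [0, 0, 0], [0, 0, 0], [0, 0, 0], [0, 0, 0], [0, 0, 0]]}}

```text
clock: 17.95
eef_pos: [325.8, 346.7, 204.3]
tcp_rot: [-3.141, 0.002, -2.63]
contact_force: [-0.2, -0.5, -0.6]
opening: 0.259
grasp_force: 39.3
```

```bash
python3 - <<'E'
from lid import *
s=r.sense();print(s["eef_pos"],s["contact_force"],s["opening"],s["qpos"])
np.save("w9.npy",[s["eef_pos"],s["tcp_rot"]])
w=r.grab_frame("wrist");cv2.imwrite("pics/w9.png",w)
m={}
for t in("lid_knob","pot_center","mat_top"):
    d=r.cut_out(t,"wrist");print(t,[(x["box"],round(x["p"],2)) for x in d][:3])
    if d: m[t]=d[0]["mask"]
np.savez("m9.npz",**m)
v=w.copy()
for q in([428,405,111],[428,405,8],[428,405,98]): cv2.circle(v,tuple(int(a) for a in proj("wrist",q,s)),2,(0,0,255),-1)
cv2.imwrite("pics/w9c.png",cv2.resize(v[110:420,180:480],None,fx=1.93,fy=1.93,interpolation=2))
E
```

```text
[325.83 346.73 204.27] [-0.21 -0.46 -0.61] 0.25906077005737377 [ 0.81  0.18  2.   -0.    0.96 -1.27]
lid_knob [([203.4, 191.5, 359.7, 338.7], 0.65)]
pot_center [([245.5, 336.0, 315.3, 366.9], 0.61)]
mat_top []
```

View pics/w9c.png

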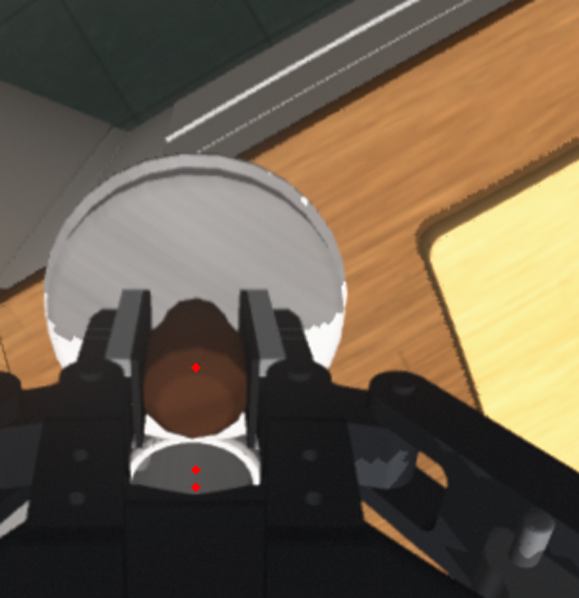

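```bash
python3 - <<'E'
from lid import *
e,t=np.load("w9.npy");s=dict(eef_pos=e,tcp_rot=t);w=cv2.imread("pics/w9.png");m=np.load("m9.npz")
for z in(3,8):
    f=fit(m["lid_knob"],s,e[2]-44.3+z,43,270,(e[0],e[1]));R=Ro.from_euler("xyz",t)
    print(z,f,"lid in tool",R.inv().apply([*(f[0]-e[:2]),0]))
C=lambda x,y:(x/1.93+180,y/1.93+110)
P=np.array([at_z("wrist",C(*p),111,s)[:2] for p in((131,480),(260,480),(195,441),(150,453),(241,453),(172,444),(219,444))])
for rr in(30,None):
    f=least_squares(lambda c:np.hypot(*(P-c[:2]).T)-(rr or c[2]),[428,405,30]);print(f.x,np.abs(f.fun).max())
# rows profile along column through ring, grey
print(w[325:370:1,281].mean(1).round().astype(int).tolist()); print(w[325:370,262].mean(1).round().astype(int).tolist())
E
```

```text
3 (array([328.43, 348.11]), np.float64(0.1922698802829435), 158) lid in tool [-2.94 -0.07  0.01]
8 (array([327.7, 347.7]), np.float64(0.39769951943677306), 158) lid in tool [-2.11 -0.06  0.01]
[431.03 406.33  30.  ] 1.0324919247029563
[429.62 405.54  28.67] 0.27857960734208476
[57, 59, 58, 59, 60, 60, 60, 61, 62, 61, 61, 98, 219, 231, 143, 91, 86, 85, 85, 86, 85, 85, 84, 84, 84, 85, 84, 84, 84, 84, 84, 84, 84, 83, 83, 83, 83, 83, 83, 82, 78, 39, 26, 25, 21]
[55, 53, 51, 50, 80, 166, 235, 247, 248, 247, 240, 203, 160, 165, 206, 239, 244, 216, 124, 87, 83, 83, 83, 82, 84, 83, 83, 83, 83, 83, 85, 84, 84, 84, 84, 85, 84, 76, 46, 29, 27, 24, 27, 25, 23]
```

```bash
python3 - <<'E'
from ik import *
np.set_printoptions(precision=4,suppress=True)
print(tool((427.3,404.6,165),graspR(29.4,0)))
E
```

```text
[array([-0.1165,  0.0013,  0.0395]), array([-0.0037,  0.1439, -0.1749])]
```

Call:
{"method": "carry_out", "body": {"delta_pos": [[-0.03, 0, 0], [-0.06, 0.001, 0], [-0.09, 0.001, 0], [-0.11, 0.001, 0.005], [-0.1165, 0.0013, 0.015], [-0.1165, 0.0013, 0.03], [-0.1165, 0.0013, 0.0395], [-0.1165, 0.0013, 0.0395]], "rot": [[0, 0, 0], [0, 0, 0], [0, 0.1, -0.2], [0, 0.1, -0.2], [0, 0.1, -0.2], [0, 0.1, -0.2], [0, 0.1, -0.2], [0, 0.1, -0.2]]}}

```text
clock: 19.15
eef_pos: [425.7, 404.7, 163.7]
tcp_rot: [-3.141, -0.002, -2.627]
contact_force: [-0.9, 0.6, 0.3]
opening: 0.259
grasp_force: 39.3
```

```bash
python3 - <<'E'
from ik import *
np.set_printoptions(precision=4,suppress=True)
print(r.sense()["eef_pos"],r.sense()["contact_force"],tool((427.3,404.6,144.3),graspR(29.4,0)))
E
```

```text
[425.6939 404.7244 163.7108] [-0.9079  0.5853  0.2729] [array([-0.0014, -0.0009,  0.0194]), array([-0.0281, -0.0957,  0.104 ])]
```

Call:
{"method": "carry_out", "body": {"delta_pos": [[-0.0014, -0.001, 0.002], [-0.0014, -0.001, 0.004], [-0.0014, -0.001, 0.006], [-0.0014, -0.001, 0.008], [-0.0014, -0.001, 0.01], [-0.0014, -0.001, 0.012], [-0.0014, -0.001, 0.012]], "rot": [[0, 0, 0], [0, 0, 0], [0, 0, 0], [0, 0, 0], [0, 0, 0], [0, 0, 0], [0, 0, 0]]}}

```text
clock: 20.02
eef_pos: [428.5, 405.2, 152.7]
tcp_rot: [-3.142, 0.0, -2.627]
contact_force: [-0.2, -0.6, -0.6]
opening: 0.257
grasp_force: 39.1
```

Call:
{"method": "carry_out", "body": {"delta_pos": [[0, 0, 0.0015], [0, 0, 0.003], [0, 0, 0.0045], [0, 0, 0.006], [0, 0, 0.006]], "rot": [[0, 0, 0], [0, 0, 0], [0, 0, 0], [0, 0, 0], [0, 0, 0]]}}

```text
clock: 20.65
eef_pos: [428.4, 405.1, 146.7]
tcp_rot: [-3.141, 0.0, -2.627]
contact_force: [-0.3, -0.6, -0.6]
opening: 0.258
grasp_force: 39.2
```

Call:
{"method": "carry_out", "body": {"delta_pos": [[0, 0, 0.001], [0, 0, 0.002], [0, 0, 0.003], [0, 0, 0.003]], "rot": [[0, 0, 0], [0, 0, 0], [0, 0, 0], [0, 0, 0]]}}

```text
clock: 21.15
eef_pos: [428.6, 405.3, 144.2]
tcp_rot: [3.142, 0.001, -2.627]
contact_force: [-0.6, -2.5, 3.8]
opening: 0.257
grasp_force: 40.0
```

Call:
{"method": "carry_out", "body": {"delta_pos": [[0, 0, 0], [0, 0, 0], [0, 0, 0], [0, 0, 0], [0, 0, 0], [0, 0, 0], [0, 0, 0]], "rot": [[0, 0, 0], [0, 0, 0], [0, 0, 0], [0, 0, 0], [0, 0, 0], [0, 0, 0], [0, 0, 0]], "claw": 0.055}}

```text
clock: 22.02
eef_pos: [428.5, 405.3, 143.9]
tcp_rot: [3.142, 0.001, -2.627]
contact_force: [-0.4, 0.2, 0.3]
opening: 0.646
grasp_force: 0.0
```

Call:
{"method": "carry_out", "body": {"delta_pos": [[0, 0, -0.01], [0, 0, -0.03], [0, 0, -0.06], [0.02, 0, -0.08], [0.06, 0, -0.08], [0.1, 0, -0.08], [0.14, 0, -0.08], [0.14, 0, -0.08]], "rot": [[0, 0, 0], [0, 0, 0], [0, 0, 0], [0, 0, 0], [0, 0, 0], [0, 0, 0], [0, 0, 0], [0, 0, 0]]}}

```text
clock: 23.02
eef_pos: [304.7, 335.0, 224.3]
tcp_rot: [-3.142, 0.0, -2.626]
contact_force: [0.1, -0.7, 0.3]
opening: 0.648
grasp_force: 0.0
```

```bash
python3 - <<'E'
from lid import *
s=r.sense();print(s["eef_pos"],s["contact_force"],s["clock"])
w=r.grab_frame("wrist");cv2.imwrite("pics/w10.png",w);
d=r.cut_out("lid_knob","wrist");print([(x["box"],x["p"]) for x in d])
M=d[0]["mask"]
for z in(96,100,103,106,108,111): print(z,fit(M,s,z,43,np.nonzero(M)[0].min()+25,(430,406)))
print("knob top at",proj("wrist",[430,406,138],s))
r.grab_frame("scene");r.grab_frame("side")
for c in("scene","side"):
    for t in("lid_knob","dripper","mug_a"): print(c,t,[(np.round(x["box"]).tolist(),round(x["p"],2)) for x in r.recognise(t,c)][:2])
E
```

```text
[304.73 335.05 224.33] [ 0.12 -0.67  0.3 ] 23.025
[([237.9, 328.7, 322.0, 367.6], 0.59)]
96 (array([434.32, 407.45]), np.float64(0.5678651668656766), 85)
100 (array([431.91, 406.1 ]), np.float64(0.5831117165181273), 85)
103 (array([430.09, 405.09]), np.float64(0.6123724255260273), 85)
106 (array([428.28, 404.08]), np.float64(0.6560607597506587), 85)
108 (array([427.06, 403.4 ]), np.float64(0.6875203211823543), 85)
111 (array([425.24, 402.39]), np.float64(0.7367785229948046), 85)
knob top at [280.65 389.86]
scene lid_knob [([191.0, 206.0, 226.0, 234.0], 0.89), ([173.0, 218.0, 241.0, 270.0], 0.65)]
scene dripper [([255.0, 145.0, 303.0, 195.0], 0.68)]
scene mug_a [([370.0, 238.0, 408.0, 291.0], 0.64), ([329.0, 223.0, 370.0, 270.0], 0.57)]
side lid_knob [([198.0, 221.0, 228.0, 258.0], 0.61), ([204.0, 232.0, 232.0, 297.0], 0.52)]
side dripper [([233.0, 143.0, 290.0, 197.0], 0.59)]
side mug_a [([376.0, 220.0, 414.0, 274.0], 0.88), ([322.0, 215.0, 371.0, 262.0], 0.63)]
```

```bash
python3 - <<'E'
from ik import *
a=np.linspace(0,2*np.pi,72)
for c in("scene","side"):
  for dz in(0,6):
    P=np.array([proj(c,[430+43*np.cos(t),406+43*np.sin(t),z+dz],None) for t in a for z in(100,108)]+[proj(c,[430+12*np.cos(t),406+12*np.sin(t),138+dz]) for t in a])
    print(c,dz,P.min(0),P.max(0))
E
```

```text
scene 0 [190.69 209.22] [227.9  235.98]
scene 6 [190.4 207. ] [227.73 233.79]
side 0 [181.67 227.14] [223.78 258.16]
side 6 [181.39 224.72] [223.62 255.77]
```

```bash
python3 - <<'E'
from rig import r
print(r.sign_off())
E
```

```text
the job is handed in; nothing more can be done
None
```

The pot stands upright on the cork mat with its lid home over the neck, and I handed the job in at about 23 s. The gripper is clear of everything and the arm touched only the pot and lid. The lid met resistance within 1 mm of its expected seated height. I checked the final placement by measurement and camera fits rather than one last picture, and the judge returned no verdict.

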